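Unguard a pneumatic cylinder and hold its rod extended

TASK

Take the U-shaped transport guard off the pneumatic cylinder and hang it over the rail, one leg on each side of the bar, letting go of it there. Then take the piston rod by its head and draw it about 50 mm out of the bore, straight along the tilted bore without forcing it sideways and without pulling it right out, and finish still holding it there. Leave the other parts on the bench alone.

Things in the scene. Friction and masses are not known exactly. Their poses are not given: they have to be found in the camera images.
- barrel: Fixed square aluminium pneumatic cylinder, 64 x 64 x 100 mm long, leaning 15 degrees (0.26 rad) from vertical. Origin: centre of the bore mouth on its top face, 118 mm above the bench; z points out along the bore, y is level, z leans towards -x. Bore 21.5 mm wide, 85 mm deep, closed below. Two stop lips 4 mm high on the top face (x -18.5, y +-26.5 mm) keep the guard from sliding.
- bracket: Fixed dark steel bracket carrying the barrel: base plate 130 (x) x 100 x 12 mm on the bench, origin at the centre of its underside; side cheeks up to 62 mm high. The bore mouth is at x -13, z 118 mm in its frame.
- rod: Loose steel piston rod, about 0.3 kg, fully in the bore at first. Origin: where rod meets head, at the bore mouth when in; z up its axis. Below it the rod, 20 mm in diameter, 80 mm long; above it a flange 32 mm in diameter, 5 mm thick, then a plain round head to grip, 26 mm in diameter, from z 5 to 35 mm. 0.75 mm play all round; no spring, but let go it slides back in by its weight.
- guard: Loose steel guard, about 0.25 kg: an inverted U standing on the barrel's top face over the rod head. Origin: centre of the bridge's underside, 46 mm above that face along the bore; z away from the legs. Legs 46 mm long, 9 mm thick, 30 mm wide (x), 44 mm apart (y). Bridge 30 (x) x 62 (y) x 6 mm. Black grip fin on top: 8 mm thick (y), 30 mm long (x), from z 6 to 38 mm.
- rail: Fixed hanging rail: a level steel bar along its own y, 200 mm long and 16 mm in diameter, on two posts at y = +-95 mm. Origin on the bench under the middle of the bar.
- bar (a point): Middle of the rail's bar, on its axis, 160 mm above the bench; y runs along the bar, z is up. The guard's bridge rests 8 mm above it when hung, its fin then lying along the bar.
- spanner: Bystander: steel open-end spanner, 160 mm long, lying on the bench; leave alone.
- coupling: Bystander: turned steel coupling, 26 mm in diameter and 36 mm tall, standing; leave alone.
- filterbowl: Bystander: grey filter bowl with black cap, 50 mm in diameter and 75 mm tall, standing; leave alone.
- valve: Bystander: black valve block, 50 x 35 x 30 mm with two ports 14 mm high on top, on the bench; leave alone.
There are look-alikes about, which are no part of the job. What is shaped like the rod but purple is not meant.

How it is judged:
By the outcome, as a careful person would: the job done as asked, in the order asked, and still so for the second after the job is handed in, while the arm keeps its last pose, push and grip.
It also fails if it takes over 53 s, if anything falls off the work surface, if the arm or the gripper's body presses on something with over 40 N, if the wrist force passes 120 N, or if a joint passes its speed limit or range.

ROBOT

A 6-joint arm with a two-finger parallel gripper is mounted at the origin on the work surface. World frame = base frame: x ahead of the robot, y to its left, z up, the work surface at z = 0. Lengths are in m, angles in degrees, forces in N, time in s.
With the tool pointing down it reaches from about 0.4 to 0.825 m from the base axis. Payload 7 kg.
Tool frame: the origin (TCP) lies at the very end of the fingers, on their centre line; the grasp point (between the pads) lies 19 mm behind it; z points along the fingers, y is the line along which they close (so a half turn about z gives the same grasp; the last joint's range is limited). The gripper opens to 88 mm and grips with 3 to 60 N. Pads are 19 mm wide; open, the fingers measure 130 mm over their backs; the gripper's body (78 mm by 193 mm) begins 47 mm behind the grasp point.
Start: joints at [85.205, 20.546, 0.682, 0, -70.136, -16.507], TCP at [0.245, 0.629, 0.227] pointing down, gripper open.
Joint ranges: [-176.03, 176.03], [-82.01, 121.73], [-58.28, 71.71], [-173.87, 95.51], [-174.79, -0.11], [-173.66, 173.66]. Speed limits (degrees/s): [136.94, 136.94, 172.46, 180, 180, 180].

INTERFACE

Orientations are given as [roll, pitch, yaw] about the fixed x, y, z axes, in that order (R = Rz(yaw) Ry(pitch) Rx(roll)).
In Python, from plant import ctrl, cams, workorder gives the robot as it stands.
- The arm moves only by the tool play_rows, never from a script. Its argument "motion" is a list of rows, each an object of numbers: "x", "y", "z": the shift along the tool's x, y, z normalised to -1 to 1, where 1 is 0.025 m; "rx", "ry", "rz": the turn, a rotation vector about the tool's x, y, z normalised to -1 to 1, where 1 is 4 degrees. A call has 1 to 20 rows; each row shifts and turns the commanded pose from where the row before left it, along the tool's axes as they then stand; what a row does not reach is not made up. A row lasts 1/8 s, in which the tool goes at most 62.5 mm and 10.7 degrees, less where a joint would pass 70% of its speed; a pose out of reach is approached as far as the arm can. A call with a number of a shift or a turn outside -1 to 1 is refused whole. A call with a gripper value outside its range is refused whole. "fingers" is the opening, from -1 (shut) to 1 (fully open), set as the call begins (left out, the last holds). The fingers move at their own pace and stop on an object; the grip force is fixed at half the most. Time passes only in rows, so rows that do not move let the fingers close. It gives the time, the measured TCP pose, the force, the opening and the grip force at its end, in the units of the state.
- ctrl.get_obs(): the state, without advancing time (a new reading comes with each control period).
- cams.snapshot(name): name is "scene" or "top" or "wrist"; returns the picture (400x640x3 uint8, blue, green, red); there is no depth.
- cams.get_calibration(name): a dict with "vertical_fov" (degrees; the focal length in pixels is half the picture's height over the tangent of half this angle, whatever the lens; pixels are square), "cx", "cy" (the principal point, pixels), "position" and "rotation" of the camera in the world. Camera axes: x right, y up, looking along -z (the intrinsics and any distortion apply to the point x, -y, -z); pixel columns grow to the right and rows downward; lengths in m; the calibration is good to about 2 mm. A picture is of the moment at which its call begins: read the wrist's pose just before it. get_calibration takes no time and is no camera call; for the wrist camera it gives the pose at the moment of the call.
- workorder.close_job(): hands the job in; it is judged then, once.
The state is a dict: "clock": time; "joint_pos": joint angles; "qvel": joint speeds; "tau": joint torques, N m; "tool_pos": TCP position; "orientation": TCP orientation; "force": force on the tool from outside, world axes, zero at the start; "moment": the same for the moment, N m; "opening": finger opening in m; "gripper_force": force on a finger pad.
Only numpy, scipy, OpenCV 4.12 (cv2) and the standard library are available. Lean on these libraries where they do the work, as an engineer would, in place of code of your own. Each camera call takes 0.05 s, during which the arm holds its last target. There are 200 camera calls.

## Working session

There is one attempt and no reset: what is moved stays moved. The work goes in short steps, Python scripts to look and compute and a tool call to move; the robot and the scene stay as the last step left them, time stands still between calls to the robot, and variables do not carry over. Pictures are saved under pics/ and viewed, at most 10 in all, crops included, and the job is handed in when it is done.

Besides the shell and the picture viewer there is one more tool, called after "Request:" as name([rows], argument=value, ...), one row to a line, values as JSON. play_rows: Moves the arm, as the interface text tells. Its arguments: {"type":"object","properties":{"motion":{"type":"array"},"fingers":{"type":"number"}},"required":["motion"]}

```bash
mkdir -p pics; ls; python3 - <<'E'
from plant import ctrl,cams
import cv2
for n in("scene","top"):
    cv2.imwrite(f"pics/{n}0.png",cams.snapshot(n)); print(n,cams.get_calibration(n))
print(ctrl.get_obs())
E
```

```text
pics
scene {'vertical_fov': 47.16491485428031, 'cx': 315.3434426215154, 'cy': 202.7090871941174, 'position': array([ 0.94161795, -0.36382346,  0.8134689 ]), 'rotation': array([35.55725718, -0.86199271, 48.17417395])}
top {'vertical_fov': 50.23401069869703, 'cx': 321.06773916859737, 'cy': 189.87757530350027, 'position': array([0.54405156, 0.00503785, 1.03950842]), 'rotation': array([  2.61067214,   0.49445842, -89.37414164])}
{'clock': 0.1, 'joint_pos': array([ 8.52047842e+01,  2.05854799e+01,  6.39079239e-01, -1.79173713e-02,
       -7.01362741e+01, -1.65070357e+01]), 'qvel': array([ 0.02731415, -0.16281026,  0.21051993,  0.01483838,  0.00097586,
       -0.00139101]), 'tau': array([-1.54720350e-03, -5.84165025e+01,  2.93751901e+01,  7.01556891e+00,
        1.01771532e-02, -4.32561251e-05]), 'tool_pos': array([0.2450826 , 0.62846103, 0.22573714]), 'orientation': array([ 1.79915946e+02, -7.34248831e-03, -2.13083463e+01]), 'force': array([ 0.65670995,  0.11696927, -0.25329409]), 'moment': array([ 0.00688664, -0.03361169,  0.02398655]), 'gripper_force': 0.0, 'opening': 0.08757126169424964}
```

View pics/scene0.png

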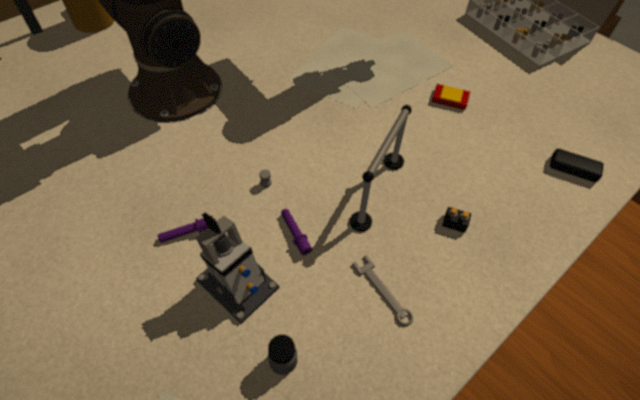

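View pics/top0.png

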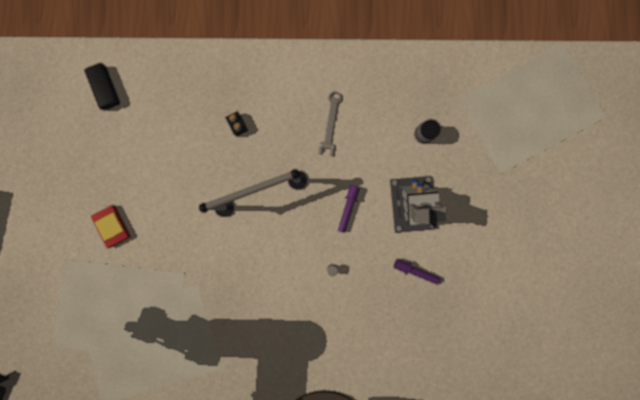

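Scene: barrel with guard at about (225,245), rail bar from (368,177) to (406,110), purple decoys. Top: bracket at (414,204), rail bar from (203,208) to (297,176). I'll enlarge both for point picking.

```bash
python3 - <<'E'
import cv2,numpy as np
t=cv2.imread("pics/top0.png");s=cv2.imread("pics/scene0.png")
a=cv2.resize(t[165:245,375:455],(400,400),interpolation=cv2.INTER_CUBIC)
b=cv2.resize(s[205:325,180:300],(400,400),interpolation=cv2.INTER_CUBIC)
c=cv2.convertScaleAbs(np.hstack([a,b]),alpha=1.5)
cv2.imwrite("pics/c1.png",c)
a=cv2.resize(t[155:225,190:320],(400,215),interpolation=cv2.INTER_CUBIC)
b=cv2.resize(s[95:235,340:420],(229,400),interpolation=cv2.INTER_CUBIC)
a=cv2.copyMakeBorder(a,0,185,0,0,cv2.BORDER_CONSTANT)
cv2.imwrite("pics/c2.png",cv2.convertScaleAbs(np.hstack([a,b]),alpha=1.5))
E
```

```text
(no output)
```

View pics/c1.png

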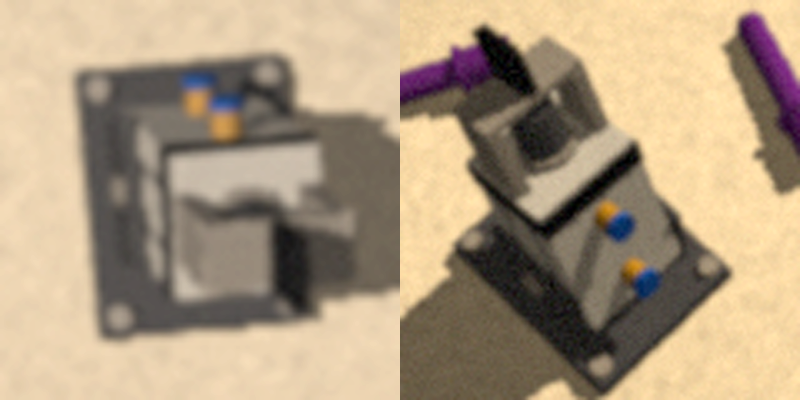

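View pics/c2.png

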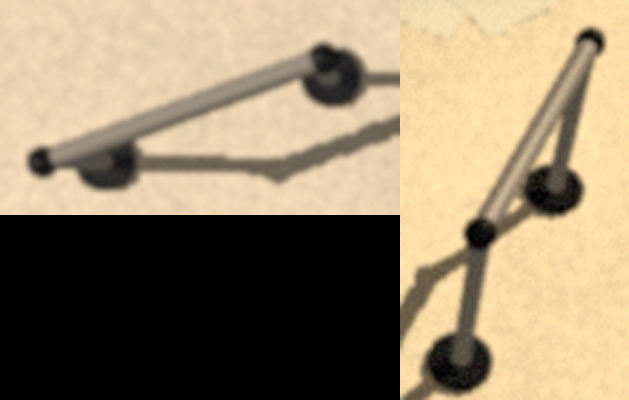

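Crops: the bracket plate, guard and bar ends are clear. Plate corners in the top crop are (78,72), (290,57), (312,328) and (103,338). Bar ends in the rail crop are (42,160) and (322,58) in top, (480,233) and (591,42) in scene. The barrel and guard lean toward the robot.

```bash
cat > h.py <<'E'
import numpy as np
from plant import ctrl,cams
from scipy.spatial.transform import Rotation as R
def rot(r): return R.from_euler('xyz',r,degrees=True)
def ray(n,uv,c=None):
    c=c or cams.get_calibration(n); f=200/np.tan(np.radians(c["vertical_fov"]/2))
    d=rot(c["rotation"]).apply([(uv[0]-c["cx"])/f,-(uv[1]-c["cy"])/f,-1]); return c["position"],d/np.linalg.norm(d)
def plane(n,uv,z,c=None):
    p,d=ray(n,uv,c); return p+d*(z-p[2])/d[2]
def tri(r1,r2):
    (p,d),(q,e)=r1,r2; t=np.linalg.lstsq(np.c_[d,-e],q-p,rcond=None)[0]
    a,b=p+t[0]*d,q+t[1]*e; return (a+b)/2,np.linalg.norm(a-b)
def proj(n,P,c=None):
    c=c or cams.get_calibration(n); f=200/np.tan(np.radians(c["vertical_fov"]/2))
    v=rot(c["rotation"]).inv().apply(np.asarray(P)-c["position"]); return np.c_[c["cx"]-f*v[...,0]/v[...,2],c["cy"]+f*v[...,1]/v[...,2]]
E
python3 - <<'E'
from h import *
np.set_printoptions(precision=4,suppress=True)
T=lambda x,y:(375+x/5-.4,165+y/5-.4)
S=lambda x,y:(180+(x-400)*.3-.35,205+y*.3-.35)
c=np.array([plane("top",T(*p),.012) for p in[(78,72),(290,57),(312,328),(103,338)]])
print(c,[np.linalg.norm(c[i]-c[(i+1)%4]) for i in range(4)],c.mean(0))
v=c[0]+c[1]-c[2]-c[3]; print("yaw",np.degrees(np.arctan2(v[1],v[0])))
s=np.array([plane("scene",S(*p),.012) for p in[(458,243),(732,272),(605,392)]]);print("scene corners",s)
b=[plane("top",T(*p),.013) for p in[(97,88),(268,72),(120,318)]];print("bolts top",b)
b=[plane("scene",S(*p),.013) for p in[(470,240),(708,265),(600,365)]];print("bolts scene",b)
A=lambda x,y:(190+x*.325-.35,155+y*.325-.35)
B=lambda x,y:(340+(x-400)*.35-.33,95+y*.35-.33)
for a,q in[((42,160),(591,42)),((322,58),(480,233))]:
    print("bar end",tri(ray("top",A(*a)),ray("scene",B(*q))),plane("top",A(*a),.16),plane("scene",B(*q),.16))
for a,q in[((107,162),(553,188)),((333,75),(458,362))]:
    print("foot",plane("top",A(*a),.003),plane("scene",B(*q),.003))
E
```

```text
[[ 0.6188 -0.1519  0.012 ]
 [ 0.6271 -0.2539  0.012 ]
 [ 0.4971 -0.2643  0.012 ]
 [ 0.4911 -0.1644  0.012 ]] [np.float64(0.10231593778866993), np.float64(0.13045745926901395), np.float64(0.10012363220225186), np.float64(0.12826236505780325)] [ 0.5585 -0.2086  0.012 ]
yaw 5.058219096168181
scene corners [[ 0.5047 -0.2611  0.012 ]
 [ 0.6229 -0.1545  0.012 ]
 [ 0.6323 -0.2508  0.012 ]]
bolts top [array([ 0.6111, -0.1609,  0.013 ]), array([ 0.6197, -0.2431,  0.013 ]), array([ 0.5008, -0.1723,  0.013 ])]
bolts scene [array([ 0.5082, -0.255 ,  0.013 ]), array([ 0.6109, -0.1622,  0.013 ]), array([ 0.6185, -0.2439,  0.013 ])]
bar end (array([0.5466, 0.2562, 0.158 ]), np.float64(0.000550064710656452)) [0.5468 0.2559 0.16  ] [0.5477 0.2541 0.16  ]
bar end (array([0.6175, 0.0689, 0.1573]), np.float64(0.0002692911079169579)) [0.6174 0.0688 0.16  ] [0.6188 0.067  0.16  ]
foot [0.5463 0.2491 0.003 ] [0.5475 0.2494 0.003 ]
foot [0.6171 0.0713 0.003 ] [0.6164 0.0703 0.003 ]
```

Measurements from the two views agree to about 2 mm: bar length 0.200 m, and bolts and plate match. Now I plan the first moves.

```bash
cat >> h.py <<'E'
np.set_printoptions(precision=3,suppress=True)
YAW=5.6; M=np.array([.547,-.2093,.118])
def RG(): return rot([0,-15,YAW])
def P(z,x=0,y=0): return M+RG().apply([x,y,z])
def RT(): return RG()*R.from_euler('x',180,degrees=True)
def plan(pts,Rt=None):
    o=ctrl.get_obs(); R0=rot(o["orientation"]); Rt=Rt or R0; p=o["tool_pos"]
    print("t",o["clock"],"turn units",(R0.inv()*Rt).as_rotvec(degrees=True)/4)
    for q in pts: print("to",np.array(q),"units",Rt.inv().apply(q-p)/.025); p=np.array(q)
E
python3 - <<'E'
from h import *
plan([[.50,.2,.30],P(.150)],RT())
c={n:proj(n,np.array([P(.084,.015),P(.084,-.015),P(.052,-.015,-.031),P(.052,-.015,.031)])) for n in("top","scene")}
print(c)
E
```

```text
t 0.1 turn units [ 0.901  3.684 -6.686]
to [0.5 0.2 0.3] units [ 8.956 18.052 -0.676]
to [ 0.508 -0.213  0.263] units [-1.62  16.477  1.103]
{'top': array([[434.808, 212.721],
       [435.248, 227.375],
       [446.075, 221.367],
       [415.79 , 223.998]]), 'scene': array([[213.129, 219.409],
       [202.343, 211.881],
       [194.291, 236.663],
       [223.074, 213.924]])}
```

Request:
play_rows([
  {"z": -0.5, "rx": 0.113, "ry": 0.46, "rz": -0.836},
  {"z": -0.5, "rx": 0.113, "ry": 0.46, "rz": -0.836},
  {"z": -0.5, "rx": 0.113, "ry": 0.46, "rz": -0.836},
  {"z": -0.5, "rx": 0.113, "ry": 0.46, "rz": -0.836},
  {"z": -0.5, "rx": 0.113, "ry": 0.46, "rz": -0.836},
  {"z": -0.5, "rx": 0.113, "ry": 0.46, "rz": -0.836},
  {"rx": 0.113, "ry": 0.46, "rz": -0.836},
  {"rx": 0.113, "ry": 0.46, "rz": -0.836},
], fingers=1)

```text
$.motion[0]: bad value
```

Request:
play_rows([
  {"x": 0.45, "y": 0.9, "z": 0.1},
  {"x": 0.45, "y": 0.9, "z": 0.1},
  {"x": 0.45, "y": 0.9, "z": 0.1},
  {"x": 0.45, "y": 0.9, "z": 0.1},
  {"x": 0.45, "y": 0.9, "z": 0.1},
  {"x": 0.45, "y": 0.9, "z": 0.1},
  {"x": 0.45, "y": 0.9, "z": 0.1},
  {"x": 0.45, "y": 0.9, "z": 0.1},
  {"x": 0.45, "y": 0.9, "z": 0.1},
  {"x": 0.45, "y": 0.9, "z": 0.1},
  {"x": 0.45, "y": 0.9, "z": 0.1},
  {"x": 0.45, "y": 0.9, "z": 0.1},
  {"x": 0.45, "y": 0.9, "z": 0.1},
  {"x": 0.45, "y": 0.9, "z": 0.1},
  {"x": 0.45, "y": 0.9, "z": 0.1},
  {"x": 0.45, "y": 0.9, "z": 0.1},
  {"x": 0.45, "y": 0.9, "z": 0.1},
  {"x": 0.45, "y": 0.9, "z": 0.1},
  {"x": 0.45, "y": 0.9, "z": 0.1},
  {"x": 0.45, "y": 0.9, "z": 0.1},
])

```text
$.motion[0]: bad value
```

```bash
python3 - <<'E'
from h import *
plan([P(.150)],RT());print(ctrl.get_obs())
E
```

```text
t 0.1 turn units [ 0.901  3.684 -6.686]
to [ 0.508 -0.213  0.263] units [ 7.336 34.529  0.427]
{'clock': 0.1, 'joint_pos': array([ 85.205,  20.585,   0.639,  -0.018, -70.136, -16.507]), 'qvel': array([ 0.027, -0.163,  0.211,  0.015,  0.001, -0.001]), 'tau': array([ -0.002, -58.417,  29.375,   7.016,   0.01 ,  -0.   ]), 'tool_pos': array([0.245, 0.628, 0.226]), 'orientation': array([179.916,  -0.007, -21.308]), 'force': array([ 0.657,  0.117, -0.253]), 'moment': array([ 0.007, -0.034,  0.024]), 'gripper_force': 0.0, 'opening': 0.08757126169424964}
```

Each row probably needs all six keys.

Request:
play_rows([
  {"x": 0, "y": 0, "z": -0.5, "rx": 0.113, "ry": 0.46, "rz": -0.836},
  {"x": 0, "y": 0, "z": -0.5, "rx": 0.113, "ry": 0.46, "rz": -0.836},
  {"x": 0, "y": 0, "z": -0.5, "rx": 0.113, "ry": 0.46, "rz": -0.836},
  {"x": 0, "y": 0, "z": -0.5, "rx": 0.113, "ry": 0.46, "rz": -0.836},
  {"x": 0, "y": 0, "z": -0.5, "rx": 0.113, "ry": 0.46, "rz": -0.836},
  {"x": 0, "y": 0, "z": -0.5, "rx": 0.113, "ry": 0.46, "rz": -0.836},
  {"x": 0, "y": 0, "z": 0, "rx": 0.113, "ry": 0.46, "rz": -0.836},
  {"x": 0, "y": 0, "z": 0, "rx": 0.113, "ry": 0.46, "rz": -0.836},
], fingers=1)

```text
clock: 1.1
tool_pos: [0.2389, 0.6288, 0.3007]
orientation: [-180.0, -15.1, 5.8]
force: [-0.3, -1.1, -1.1]
opening: 0.0874
gripper_force: 0.0
```

```bash
python3 - <<'E'
from h import *
plan([[.50,.2,.30],P(.150)],RT());print(ctrl.get_obs()["joint_pos"])
E
```

```text
t 1.1 turn units [-0.022 -0.03   0.057]
to [0.5 0.2 0.3] units [ 8.415 18.088  2.285]
to [ 0.508 -0.213  0.263] units [-1.62  16.477  1.103]
[ 94.054  14.896  -5.875  16.163 -69.488  -3.946]
```

Request:
play_rows([
  {"x": 0.443, "y": 0.952, "z": 0.12, "rx": 0, "ry": 0, "rz": 0},
  {"x": 0.443, "y": 0.952, "z": 0.12, "rx": 0, "ry": 0, "rz": 0},
  {"x": 0.443, "y": 0.952, "z": 0.12, "rx": 0, "ry": 0, "rz": 0},
  {"x": 0.443, "y": 0.952, "z": 0.12, "rx": 0, "ry": 0, "rz": 0},
  {"x": 0.443, "y": 0.952, "z": 0.12, "rx": 0, "ry": 0, "rz": 0},
  {"x": 0.443, "y": 0.952, "z": 0.12, "rx": 0, "ry": 0, "rz": 0},
  {"x": 0.443, "y": 0.952, "z": 0.12, "rx": 0, "ry": 0, "rz": 0},
  {"x": 0.443, "y": 0.952, "z": 0.12, "rx": 0, "ry": 0, "rz": 0},
  {"x": 0.443, "y": 0.952, "z": 0.12, "rx": 0, "ry": 0, "rz": 0},
  {"x": 0.443, "y": 0.952, "z": 0.12, "rx": 0, "ry": 0, "rz": 0},
  {"x": 0.443, "y": 0.952, "z": 0.12, "rx": 0, "ry": 0, "rz": 0},
  {"x": 0.443, "y": 0.952, "z": 0.12, "rx": 0, "ry": 0, "rz": 0},
  {"x": 0.443, "y": 0.952, "z": 0.12, "rx": 0, "ry": 0, "rz": 0},
  {"x": 0.443, "y": 0.952, "z": 0.12, "rx": 0, "ry": 0, "rz": 0},
  {"x": 0.443, "y": 0.952, "z": 0.12, "rx": 0, "ry": 0, "rz": 0},
  {"x": 0.443, "y": 0.952, "z": 0.12, "rx": 0, "ry": 0, "rz": 0},
  {"x": 0.443, "y": 0.952, "z": 0.12, "rx": 0, "ry": 0, "rz": 0},
  {"x": 0.443, "y": 0.952, "z": 0.12, "rx": 0, "ry": 0, "rz": 0},
  {"x": 0.443, "y": 0.952, "z": 0.12, "rx": 0, "ry": 0, "rz": 0},
])

```text
clock: 3.48
tool_pos: [0.5008, 0.1987, 0.3]
orientation: [-179.9, -15.0, 5.6]
force: [0.0, -0.1, 1.0]
opening: 0.0873
gripper_force: 0.0
```

Request:
play_rows([
  {"x": -0.09, "y": 0.97, "z": 0.065, "rx": 0, "ry": 0, "rz": 0},
  {"x": -0.09, "y": 0.97, "z": 0.065, "rx": 0, "ry": 0, "rz": 0},
  {"x": -0.09, "y": 0.97, "z": 0.065, "rx": 0, "ry": 0, "rz": 0},
  {"x": -0.09, "y": 0.97, "z": 0.065, "rx": 0, "ry": 0, "rz": 0},
  {"x": -0.09, "y": 0.97, "z": 0.065, "rx": 0, "ry": 0, "rz": 0},
  {"x": -0.09, "y": 0.97, "z": 0.065, "rx": 0, "ry": 0, "rz": 0},
  {"x": -0.09, "y": 0.97, "z": 0.065, "rx": 0, "ry": 0, "rz": 0},
  {"x": -0.09, "y": 0.97, "z": 0.065, "rx": 0, "ry": 0, "rz": 0},
  {"x": -0.09, "y": 0.97, "z": 0.065, "rx": 0, "ry": 0, "rz": 0},
  {"x": -0.09, "y": 0.97, "z": 0.065, "rx": 0, "ry": 0, "rz": 0},
  {"x": -0.09, "y": 0.97, "z": 0.065, "rx": 0, "ry": 0, "rz": 0},
  {"x": -0.09, "y": 0.97, "z": 0.065, "rx": 0, "ry": 0, "rz": 0},
  {"x": -0.09, "y": 0.97, "z": 0.065, "rx": 0, "ry": 0, "rz": 0},
  {"x": -0.09, "y": 0.97, "z": 0.065, "rx": 0, "ry": 0, "rz": 0},
  {"x": -0.09, "y": 0.97, "z": 0.065, "rx": 0, "ry": 0, "rz": 0},
  {"x": -0.09, "y": 0.97, "z": 0.065, "rx": 0, "ry": 0, "rz": 0},
  {"x": -0.09, "y": 0.97, "z": 0.065, "rx": 0, "ry": 0, "rz": 0},
])

```text
clock: 5.6
tool_pos: [0.5104, -0.2144, 0.2627]
orientation: [-179.9, -15.0, 5.6]
force: [0.4, 0.5, -0.6]
opening: 0.088
gripper_force: 0.0
```

```bash
python3 - <<'E'
from h import *
import cv2
plan([P(.150)],RT());print(ctrl.get_obs()["joint_pos"])
c=cams.get_calibration("wrist"); cv2.imwrite("pics/w1.png",cams.snapshot("wrist")); print(c)
print(proj("wrist",np.array([P(.084,x) for x in(.015,-.015)]+[P(.052,x,y) for x in(.015,-.015) for y in(.031,-.031)]),c))
import pickle;pickle.dump(c,open("w1.pkl","wb"))
E
```

```text
t 5.6 turn units [-0.017 -0.011 -0.004]
to [ 0.508 -0.213  0.263] units [-0.072 -0.058 -0.027]
[ -4.474  -0.129 -20.63   -3.269 -54.732 101.608]
{'vertical_fov': 63.85522473552881, 'cx': 322.4191803254723, 'cy': 194.96550082154974, 'position': array([ 0.549, -0.211,  0.437]), 'rotation': array([ -2.38 ,   0.118, -84.343])}
[[319.978 193.618]
 [320.052 231.536]
 [282.704 182.127]
 [358.01  182.201]
 [283.991 216.175]
 [356.827 216.263]]
```

View pics/w1.png

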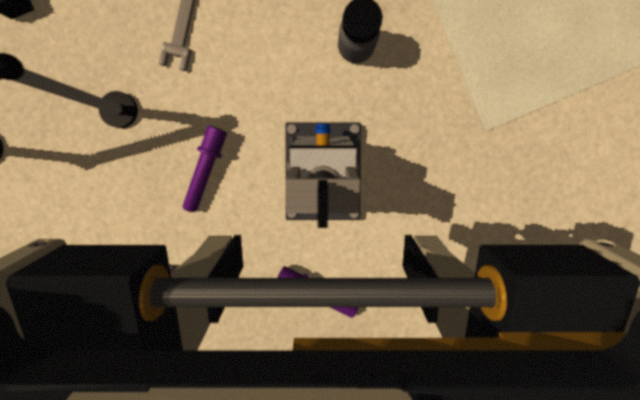

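The wrist view shows the guard centred below the fingers, its fin near column 322 and rows 180–227. The bridge's far edge is at row 178, and the plate spans (286,122) to (361,220).

```bash
python3 - <<'E'
from h import *
import cv2,pickle
c=pickle.load(open("w1.pkl","rb")); im=cv2.imread("pics/w1.png")
g=im.max(2)
sub=g[170:235,300:345]; m=(sub<28).astype(np.uint8)
n,l,s,ce=cv2.connectedComponentsWithStats(m)
for i in range(1,n):
    if s[i][4]>30: print(s[i]+[300,170,0,0,0],ce[i]+[300,170])
for r in(185,200,215,223): print(r,g[r,312:334])
print("col322",list(enumerate(g[172:235:1,322],172)))
print("col300",g[165:228,300],"col345",g[165:228,345])
b=rot([0,0,YAW]); B=M-b.apply([-.013,0,.118])
print(proj("wrist",np.array([B+b.apply([x,y,.012]) for x in(.065,-.065) for y in(.05,-.05)]),c))
print(proj("wrist",np.array([P(0,.032,y) for y in(.032,-.032)]),c))
g1=g.astype(int);print("row 205",g[205,278:295],g[205,350:368])
print("plate rows col 300",g[115:130,300]," row 140",g[140,278:292],g[140,354:368])
E
```

```text
[318 181  10  45 371] [322.757 202.677]
185 [127 126 126 122 113  88  55  25  13  12  14   9  10  10  16  31  41  44
  51  51  49  50]
200 [123 126 118 117 104  77  46  23  18  15  12  15  16  17  20  31  32  48
  47  48  55  48]
215 [64 65 59 61 49 36 26 16 18 17 12 16 15 15 16 28 41 52 61 59 58 61]
223 [208 209 207 201 176 135  78  33  18  18  15   7  14  24  51 110 165 196
 204 208 207 206]
col322 [(172, np.uint8(32)), (173, np.uint8(33)), (174, np.uint8(29)), (175, np.uint8(29)), (176, np.uint8(36)), (177, np.uint8(48)), (178, np.uint8(55)), (179, np.uint8(59)), (180, np.uint8(38)), (181, np.uint8(15)), (182, np.uint8(13)), (183, np.uint8(9)), (184, np.uint8(3)), (185, np.uint8(14)), (186, np.uint8(14)), (187, np.uint8(8)), (188, np.uint8(11)), (189, np.uint8(13)), (190, np.uint8(10)), (191, np.uint8(14)), (192, np.uint8(15)), (193, np.uint8(9)), (194, np.uint8(10)), (195, np.uint8(14)), (196, np.uint8(13)), (197, np.uint8(13)), (198, np.uint8(9)), (199, np.uint8(14)), (200, np.uint8(12)), (201, np.uint8(16)), (202, np.uint8(10)), (203, np.uint8(16)), (204, np.uint8(12)), (205, n
[... 909 characters left out ...]
 142 140 143 142 143 144 141 137 115  96  89 101 116 121 120
 128 123 116  97  75  58  52  45  49  48  50  57  53  48  52  54  49  51
  49  51  52  48  53  53  50  49  52  53  54  52  55  59  60  62  59  61
 103 163 200 212 213 214 210 208 210]
[[283.321 123.212]
 [359.556 123.26 ]
 [283.72  221.863]
 [358.989 221.957]]
[[287.522 150.976]
 [354.043 151.029]]
row 205 [205 201 202 206 206 203 189 161 132 123 125 125 125 123 123 123 121] [52 52 50 49 53 49 53 44 47 47 62 79 82 83 82 85 86 87]
plate rows col 300 [206 208 209 207 204 199 173 129  80  61  62  62  60  62  56]  row 140 [207 210 208 207 205 201 176 135  86  62  64  66  71  66] [ 24  25  28  31  34  40  52  67  83  87  87 111 155 193]
```

```bash
python3 - <<'E'
from h import *
import cv2,pickle
c=pickle.load(open("w1.pkl","rb")); g=cv2.imread("pics/w1.png").max(2)
o=ctrl.get_obs(); Rt=rot(o["orientation"])
print(o["tool_pos"],proj("wrist",np.array([o["tool_pos"]+Rt.apply([x,y,0]) for x in(-.0095,.0095) for y in(-.044,.044)]),c))
for r in(238,245,255): print(r,g[r,228:250],g[r,398:422])
E
sed -i 's/M=np.array.*/M=np.array([.5493,-.2113,.118])/' h.py
python3 - <<'E'
import sys;sys.path.insert(0,'.')
from h import *
plan([P(.092),P(.056)],RT())
E
```

```text
[ 0.511 -0.216  0.262] [[245.455 267.117]
 [403.561 267.335]
 [242.955 235.845]
 [406.245 236.05 ]]
238 [ 97  90  77  70  71  49  17  10  14  12  16  21  69 132 180 202 208 207
 204 207 209 209] [217 213 214 210 203 183 130  67  24  17  15   9  11  33  69 104 129 130
 119 104  99 102 102  98]
245 [ 26  13  12   6  17  14  13  15   8  10  17  14  45 113 178 203 207 211
 210 205 205 208] [209 210 211 210 204 174 105  36  22  18  21  23  17  19  11  17  17  19
  33  64 105 124 118 104]
255 [  9   6   8  14   6  10   5  18   4   8   1   7  16  51 121 184 206 203
 201 202 204 205] [211 210 210 211 183 115  36  16   7   8   2  11   3   6  10  12   5  17
  12   9  14  15  16   8]
t 5.65 turn units [-0.01   0.003 -0.003]
to [ 0.526 -0.214  0.207] units [ 0.016 -0.035  2.296]
to [ 0.535 -0.213  0.172] units [0.   0.   1.44]
```

Request:
play_rows([
  {"x": 0, "y": 0, "z": 0.7, "rx": 0, "ry": 0, "rz": 0},
  {"x": 0, "y": 0, "z": 0.7, "rx": 0, "ry": 0, "rz": 0},
  {"x": 0, "y": 0, "z": 0.7, "rx": 0, "ry": 0, "rz": 0},
  {"x": 0, "y": 0, "z": 0.4, "rx": 0, "ry": 0, "rz": 0},
  {"x": 0, "y": 0, "z": 0.4, "rx": 0, "ry": 0, "rz": 0},
  {"x": 0, "y": 0, "z": 0.4, "rx": 0, "ry": 0, "rz": 0},
  {"x": 0, "y": 0, "z": 0.3, "rx": 0, "ry": 0, "rz": 0},
  {"x": 0, "y": 0, "z": 0, "rx": 0, "ry": 0, "rz": 0},
])

```text
clock: 6.65
tool_pos: [0.534, -0.2103, 0.1752]
orientation: [-179.9, -15.0, 5.6]
force: [0.1, -0.2, 0.7]
opening: 0.0879
gripper_force: 0.0
```

```bash
python3 - <<'E'
from h import *
import cv2
plan([P(.056)],RT());print(ctrl.get_obs()["force"])
c=cams.get_calibration("wrist"); im=cams.snapshot("wrist"); 
s=cams.snapshot("scene")
a=cv2.resize(im[130:330,220:420],(400,400)); b=cv2.resize(s[165:285,160:280],(400,400),interpolation=cv2.INTER_CUBIC)
cv2.imwrite("pics/w2.png",cv2.convertScaleAbs(np.hstack([a,b]),alpha=1.4))
E
```

```text
t 6.65 turn units [-0.026  0.01  -0.001]
to [ 0.535 -0.213  0.172] units [-0.007  0.099  0.125]
[ 0.145 -0.215  0.654]
```

View pics/w2.png

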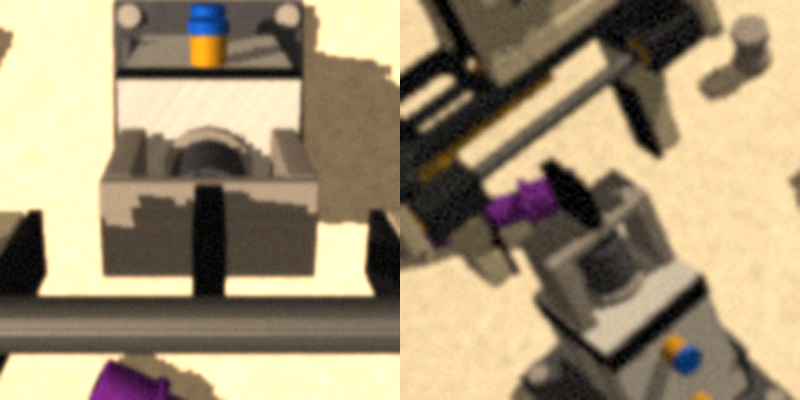

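The fin sits between the fingers, at column 209 of the crop with the fingers centred at 206. I shift about 1 mm, lower 3 mm and close.

Request:
play_rows([
  {"x": 0, "y": 0.05, "z": 0.12, "rx": 0, "ry": 0, "rz": 0},
  {"x": 0, "y": 0, "z": 0, "rx": 0, "ry": 0, "rz": 0},
])

```text
clock: 7.0
tool_pos: [0.5351, -0.2116, 0.1729]
orientation: [-179.9, -15.0, 5.6]
force: [0.9, -0.3, 0.0]
opening: 0.0877
gripper_force: 0.0
```

Request:
play_rows([
  {"x": 0, "y": 0, "z": 0, "rx": 0, "ry": 0, "rz": 0},
  {"x": 0, "y": 0, "z": 0, "rx": 0, "ry": 0, "rz": 0},
  {"x": 0, "y": 0, "z": 0, "rx": 0, "ry": 0, "rz": 0},
  {"x": 0, "y": 0, "z": 0, "rx": 0, "ry": 0, "rz": 0},
  {"x": 0, "y": 0, "z": 0, "rx": 0, "ry": 0, "rz": 0},
  {"x": 0, "y": 0, "z": 0, "rx": 0, "ry": 0, "rz": 0},
  {"x": 0, "y": 0, "z": 0, "rx": 0, "ry": 0, "rz": 0},
  {"x": 0, "y": 0, "z": 0, "rx": 0, "ry": 0, "rz": 0},
], fingers=-1)

```text
clock: 8.0
tool_pos: [0.5351, -0.2116, 0.1729]
orientation: [-179.9, -15.0, 5.6]
force: [0.1, -0.4, 0.5]
opening: 0.0134
gripper_force: 0.0
```

Request:
play_rows([
  {"x": 0, "y": 0, "z": 0, "rx": 0, "ry": 0, "rz": 0},
  {"x": 0, "y": 0, "z": 0, "rx": 0, "ry": 0, "rz": 0},
  {"x": 0, "y": 0, "z": 0, "rx": 0, "ry": 0, "rz": 0},
])

```text
clock: 8.38
tool_pos: [0.5349, -0.2115, 0.1728]
orientation: [-179.9, -15.0, 5.6]
force: [-0.9, 1.1, -0.5]
opening: 0.0079
gripper_force: 30.0
```

Request:
play_rows([
  {"x": 0, "y": 0, "z": -0.15, "rx": 0, "ry": 0, "rz": 0},
  {"x": 0, "y": 0, "z": -0.25, "rx": 0, "ry": 0, "rz": 0},
])

```text
clock: 8.62
tool_pos: [0.5321, -0.2118, 0.1824]
orientation: [-179.9, -15.0, 5.6]
force: [-0.4, -0.2, -2.1]
opening: 0.0082
gripper_force: 30.0
```

Guard held (opening 8 mm, 30 N). I lift it along the bore.

Request:
play_rows([
  {"x": 0, "y": 0, "z": -0.5, "rx": 0, "ry": 0, "rz": 0},
  {"x": 0, "y": 0, "z": -0.7, "rx": 0, "ry": 0, "rz": 0},
  {"x": 0, "y": 0, "z": -0.7, "rx": 0, "ry": 0, "rz": 0},
  {"x": 0, "y": 0, "z": -0.7, "rx": 0, "ry": 0, "rz": 0},
  {"x": 0, "y": 0, "z": -0.7, "rx": 0, "ry": 0, "rz": 0},
  {"x": 0, "y": 0, "z": -0.7, "rx": 0, "ry": 0, "rz": 0},
  {"x": 0, "y": 0, "z": -0.4, "rx": 0, "ry": 0, "rz": 0},
])

```text
clock: 9.5
tool_pos: [0.5041, -0.2149, 0.2906]
orientation: [-179.9, -15.1, 5.6]
force: [1.3, -0.0, -2.5]
opening: 0.0078
gripper_force: 30.0
```

```bash
python3 - <<'E'
from h import *
import cv2
plan([[.583,.160,.28]],rot([180,0,-69.3]));print(ctrl.get_obs()["joint_pos"])
plan([[.583,.160,.28]])
cv2.imwrite("pics/s3.png",cams.snapshot("scene")[100:340,120:440])
E
```

```text
t 9.5 turn units [-2.484 -3.217 18.611]
to [0.583 0.16  0.28 ] units [-12.913  -8.254   0.424]
[ -4.624  -1.702 -18.552  -3.192 -58.3   101.555]
t 9.5 turn units [0. 0. 0.]
to [0.583 0.16  0.28 ] units [  4.335 -14.616   1.627]
```

View pics/s3.png

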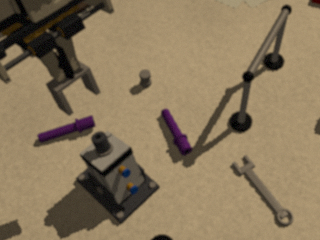

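Guard is clear of the barrel and the rod stayed in. Now turn tool-down and yaw to the bar.

Request:
play_rows([
  {"x": 0, "y": 0, "z": 0, "rx": -0.124, "ry": -0.161, "rz": 0.931},
  {"x": 0, "y": 0, "z": 0, "rx": -0.124, "ry": -0.161, "rz": 0.931},
  {"x": 0, "y": 0, "z": 0, "rx": -0.124, "ry": -0.161, "rz": 0.931},
  {"x": 0, "y": 0, "z": 0, "rx": -0.124, "ry": -0.161, "rz": 0.931},
  {"x": 0, "y": 0, "z": 0, "rx": -0.124, "ry": -0.161, "rz": 0.931},
  {"x": 0, "y": 0, "z": 0, "rx": -0.124, "ry": -0.161, "rz": 0.931},
  {"x": 0, "y": 0, "z": 0, "rx": -0.124, "ry": -0.161, "rz": 0.931},
  {"x": 0, "y": 0, "z": 0, "rx": -0.124, "ry": -0.161, "rz": 0.931},
  {"x": 0, "y": 0, "z": 0, "rx": -0.124, "ry": -0.161, "rz": 0.931},
  {"x": 0, "y": 0, "z": 0, "rx": -0.124, "ry": -0.161, "rz": 0.931},
  {"x": 0, "y": 0, "z": 0, "rx": -0.124, "ry": -0.161, "rz": 0.931},
  {"x": 0, "y": 0, "z": 0, "rx": -0.124, "ry": -0.161, "rz": 0.931},
  {"x": 0, "y": 0, "z": 0, "rx": -0.124, "ry": -0.161, "rz": 0.931},
  {"x": 0, "y": 0, "z": 0, "rx": -0.124, "ry": -0.161, "rz": 0.931},
  {"x": 0, "y": 0, "z": 0, "rx": -0.124, "ry": -0.161, "rz": 0.931},
  {"x": 0, "y": 0, "z": 0, "rx": -0.124, "ry": -0.161, "rz": 0.931},
  {"x": 0, "y": 0, "z": 0, "rx": -0.124, "ry": -0.161, "rz": 0.931},
  {"x": 0, "y": 0, "z": 0, "rx": -0.124, "ry": -0.161, "rz": 0.931},
  {"x": 0, "y": 0, "z": 0, "rx": -0.124, "ry": -0.161, "rz": 0.931},
  {"x": 0, "y": 0, "z": 0, "rx": -0.124, "ry": -0.161, "rz": 0.931},
])

```text
clock: 12.05
tool_pos: [0.5042, -0.2147, 0.2884]
orientation: [179.9, 0.1, -69.5]
force: [0.0, -0.1, -2.4]
opening: 0.0075
gripper_force: 30.0
```

Request:
play_rows([
  {"x": -0.807, "y": -0.516, "z": 0, "rx": 0, "ry": 0, "rz": 0},
  {"x": -0.807, "y": -0.516, "z": 0, "rx": 0, "ry": 0, "rz": 0},
  {"x": -0.807, "y": -0.516, "z": 0, "rx": 0, "ry": 0, "rz": 0},
  {"x": -0.807, "y": -0.516, "z": 0, "rx": 0, "ry": 0, "rz": 0},
  {"x": -0.807, "y": -0.516, "z": 0, "rx": 0, "ry": 0, "rz": 0},
  {"x": -0.807, "y": -0.516, "z": 0, "rx": 0, "ry": 0, "rz": 0},
  {"x": -0.807, "y": -0.516, "z": 0, "rx": 0, "ry": 0, "rz": 0},
  {"x": -0.807, "y": -0.516, "z": 0, "rx": 0, "ry": 0, "rz": 0},
  {"x": -0.807, "y": -0.516, "z": 0, "rx": 0, "ry": 0, "rz": 0},
  {"x": -0.807, "y": -0.516, "z": 0, "rx": 0, "ry": 0, "rz": 0},
  {"x": -0.807, "y": -0.516, "z": 0, "rx": 0, "ry": 0, "rz": 0},
  {"x": -0.807, "y": -0.516, "z": 0, "rx": 0, "ry": 0, "rz": 0},
  {"x": -0.807, "y": -0.516, "z": 0, "rx": 0, "ry": 0, "rz": 0},
  {"x": -0.807, "y": -0.516, "z": 0, "rx": 0, "ry": 0, "rz": 0},
  {"x": -0.807, "y": -0.516, "z": 0, "rx": 0, "ry": 0, "rz": 0},
  {"x": -0.807, "y": -0.516, "z": 0, "rx": 0, "ry": 0, "rz": 0},
])

```text
clock: 14.05
tool_pos: [0.5836, 0.1617, 0.2889]
orientation: [179.9, 0.1, -69.3]
force: [0.5, -0.3, -2.5]
opening: 0.0079
gripper_force: 30.0
```

```bash
python3 - <<'E'
from h import *
import cv2,pickle
plan([[.583,.160,.28]],rot([180,0,-69.3]));print(ctrl.get_obs()["joint_pos"])
c=cams.get_calibration("wrist"); im=cams.snapshot("wrist"); cv2.imwrite("pics/w4.png",im); pickle.dump(c,open("w4.pkl","wb"))
d=rot([0,0,-69.3]).apply([1,0,0])
print(proj("wrist",np.array([np.array([.583,.160,.16])+d*k for k in(-.1,-.05,0,.05,.1)]),c))
E
```

```text
t 14.05 turn units [ 0.024  0.02  -0.006]
to [0.583 0.16  0.28 ] units [0.054 0.047 0.354]
[ 33.884  12.218  -2.725  -0.103 -75.133 -13.181]
[[323.96  279.149]
 [324.06  234.326]
 [324.169 184.968]
 [324.29  130.35 ]
 [324.425  69.584]]
```

View pics/w4.png

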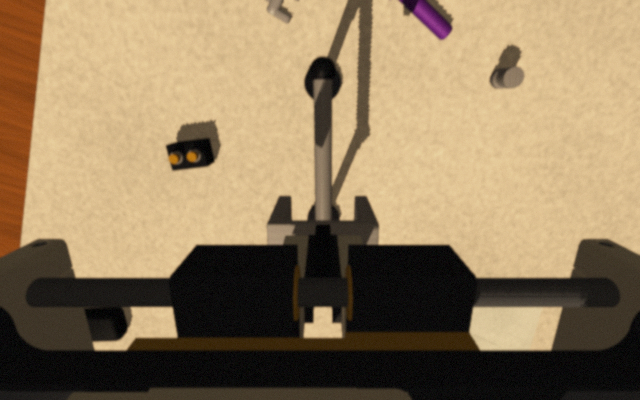

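Wrist view: the bar runs up column ~322 to its end near (323,75). The bridge spans columns ~268–378, so it's well centred over the bar. I'll refine the numbers.

```bash
python3 - <<'E'
from h import *
import cv2,pickle
c=pickle.load(open("w4.pkl","rb")); im=cv2.imread("pics/w4.png"); g=im.max(2).astype(int)
for r in(100,115,130,150,170,185,200):
    e=np.diff(cv2.GaussianBlur(g[r:r+1].astype(np.float32),(5,1),0)[0])[300:350]; print(r,300.5+e.argmin(),300.5+e.argmax())
for r in(228,234,240): print(r,g[r,262:274],g[r,372:384], "fin",g[r,300:345])
o=ctrl.get_obs();Rt=rot(o["orientation"]);p=o["tool_pos"]
print("bridge pred",proj("wrist",np.array([p+Rt.apply([.015,y,0.0045]) for y in(-.031,.031,0)]),c), "cam tool",Rt.inv().apply(c["position"]-p))
E
```

```text
100 313.5 331.5
115 313.5 331.5
130 313.5 331.5
150 346.5 331.5
170 338.5 331.5
185 314.5 341.5
200 314.5 335.5
228 [224 222 219 213 193 173 165 170 168 169 170 169] [ 63  82  98 104 108 113 147 189 223 229 224 222] fin [55 59 57 59 59 59 57 58 56 53 61 56 56 55 50 30 11 13 14  8  3  4  5  0
  3  9  6  3  8 15 35 50 55 59 54 56 56 59 55 54 57 57 56 53 52]
234 [227 227 228 226 211 186 172 173 175 174 170 173] [140 146 146 147 142 146 176 213 228 230 229 231] fin [59 59 57 58 55 57 56 56 52 43 40 45 38 40 35 18 13  6 11  5  7  9 11  1
 11  2  8 10  9  5 22 30 35 38 40 38 47 50 53 55 54 60 59 61 61]
240 [221 221 220 215 203 175 167 173 174 173 174 174] [140 145 142 141 135 145 180 217 229 229 229 225] fin [67 70 65 70 66 68 66 57 33 18  3 10 10 11  9 11  7 14 10  5  0  5  9  7
 13  7 10  5  2  9 11 14  5 13 11 18 20 39 57 64 69 66 69 67 67]
bridge pred [[264.424 225.812]
 [377.331 225.785]
 [320.88  225.799]] cam tool [ 0.084  0.001 -0.159]
```

Bar centre at column 322.7 and guard centre at 322.7, so no lateral correction is needed. Lowering.

Request:
play_rows([
  {"x": 0, "y": 0, "z": 0.6, "rx": 0, "ry": 0, "rz": 0},
  {"x": 0, "y": 0, "z": 0.6, "rx": 0, "ry": 0, "rz": 0},
  {"x": 0, "y": 0, "z": 0.6, "rx": 0, "ry": 0, "rz": 0},
  {"x": 0, "y": 0, "z": 0.6, "rx": 0, "ry": 0, "rz": 0},
  {"x": 0, "y": 0, "z": 0.6, "rx": 0, "ry": 0, "rz": 0},
  {"x": 0, "y": 0, "z": 0.5, "rx": 0, "ry": 0, "rz": 0},
  {"x": 0, "y": 0, "z": 0.4, "rx": 0, "ry": 0, "rz": 0},
  {"x": 0, "y": 0, "z": 0.3, "rx": 0, "ry": 0, "rz": 0},
  {"x": 0, "y": 0, "z": 0, "rx": 0, "ry": 0, "rz": 0},
])

```text
clock: 15.22
tool_pos: [0.5829, 0.1601, 0.1834]
orientation: [179.9, 0.1, -69.3]
force: [-0.1, -0.9, -1.5]
opening: 0.0081
gripper_force: 30.0
```

Request:
play_rows([
  {"x": 0, "y": 0, "z": 0.06, "rx": 0, "ry": 0, "rz": 0},
  {"x": 0, "y": 0, "z": 0, "rx": 0, "ry": 0, "rz": 0},
])

```text
clock: 15.48
tool_pos: [0.5833, 0.1603, 0.1827]
orientation: [179.9, 0.1, -69.3]
force: [0.0, -0.0, -1.7]
opening: 0.0075
gripper_force: 30.0
```

Request:
play_rows([
  {"x": 0, "y": 0, "z": 0.06, "rx": 0, "ry": 0, "rz": 0},
  {"x": 0, "y": 0, "z": 0, "rx": 0, "ry": 0, "rz": 0},
])

```text
clock: 15.72
tool_pos: [0.5831, 0.1602, 0.1809]
orientation: [179.9, 0.1, -69.3]
force: [0.7, -0.3, -2.6]
opening: 0.0075
gripper_force: 30.0
```

Request:
play_rows([
  {"x": 0, "y": 0, "z": 0.06, "rx": 0, "ry": 0, "rz": 0},
  {"x": 0, "y": 0, "z": 0, "rx": 0, "ry": 0, "rz": 0},
])

```text
clock: 15.98
tool_pos: [0.583, 0.1601, 0.1793]
orientation: [179.9, 0.1, -69.3]
force: [-0.5, -0.5, -2.0]
opening: 0.0078
gripper_force: 30.0
```

Request:
play_rows([
  {"x": 0, "y": 0, "z": 0.05, "rx": 0, "ry": 0, "rz": 0},
  {"x": 0, "y": 0, "z": 0, "rx": 0, "ry": 0, "rz": 0},
])

```text
clock: 16.23
tool_pos: [0.5832, 0.1602, 0.1784]
orientation: [179.9, 0.1, -69.3]
force: [-0.9, 0.3, 0.0]
opening: 0.008
gripper_force: 30.0
```

Request:
play_rows([
  {"x": 0, "y": 0, "z": 0.04, "rx": 0, "ry": 0, "rz": 0},
  {"x": 0, "y": 0, "z": 0, "rx": 0, "ry": 0, "rz": 0},
])

```text
clock: 16.48
tool_pos: [0.5833, 0.1602, 0.1783]
orientation: [180.0, 0.1, -69.3]
force: [-3.7, 0.7, 6.4]
opening: 0.0078
gripper_force: 30.0
```

Resting on the bar. I ease off slightly and open.

Request:
play_rows([
  {"x": 0, "y": 0, "z": -0.03, "rx": 0, "ry": 0, "rz": 0},
  {"x": 0, "y": 0, "z": 0, "rx": 0, "ry": 0, "rz": 0},
])

```text
clock: 16.73
tool_pos: [0.5832, 0.1602, 0.1784]
orientation: [179.9, 0.1, -69.3]
force: [-2.2, 0.4, 5.5]
opening: 0.0077
gripper_force: 30.0
```

Request:
play_rows([
  {"x": 0, "y": 0, "z": 0, "rx": 0, "ry": 0, "rz": 0},
  {"x": 0, "y": 0, "z": 0, "rx": 0, "ry": 0, "rz": 0},
  {"x": 0, "y": 0, "z": 0, "rx": 0, "ry": 0, "rz": 0},
  {"x": 0, "y": 0, "z": 0, "rx": 0, "ry": 0, "rz": 0},
], fingers=0)

```text
clock: 17.23
tool_pos: [0.5831, 0.1602, 0.1778]
orientation: [179.9, 0.1, -69.3]
force: [0.6, -0.1, -0.3]
opening: 0.0412
gripper_force: 0.0
```

```bash
python3 - <<'E'
from h import *
import cv2
o=ctrl.get_obs();print(o["force"],o["opening"])
im=cams.snapshot("wrist"); s=cams.snapshot("scene")
a=im[150:350,220:420]; a=cv2.resize(a,(400,400)); b=cv2.resize(s[80:240,320:480],(400,400),interpolation=cv2.INTER_CUBIC)
cv2.imwrite("pics/w5.png",cv2.convertScaleAbs(np.hstack([a,b]),alpha=1.4))
E
```

```text
[ 0.588 -0.059 -0.328] 0.041230527361331926
```

View pics/w5.png

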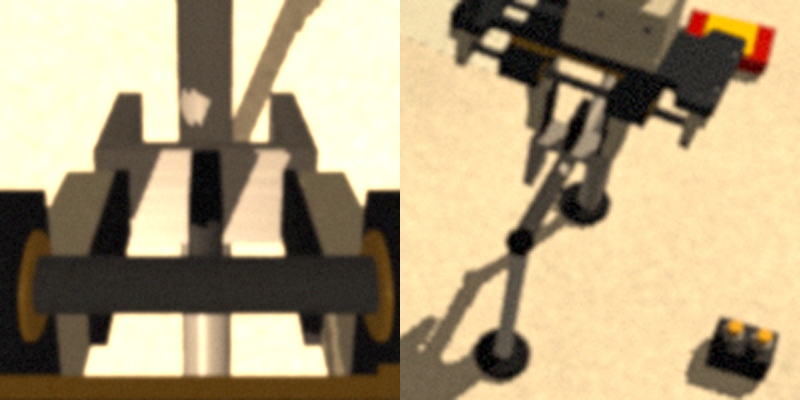

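The guard hangs level over the bar with its legs on both sides, and the fingers are clear. Rising, then back toward the rod.

Request:
play_rows([
  {"x": 0, "y": 0, "z": -0.3, "rx": 0, "ry": 0, "rz": 0},
  {"x": 0, "y": 0, "z": -0.6, "rx": 0, "ry": 0, "rz": 0},
  {"x": 0, "y": 0, "z": -0.9, "rx": 0, "ry": 0, "rz": 0},
  {"x": 0, "y": 0, "z": -0.9, "rx": 0, "ry": 0, "rz": 0},
  {"x": 0, "y": 0, "z": -0.9, "rx": 0, "ry": 0, "rz": 0},
  {"x": 0, "y": 0, "z": -0.9, "rx": 0, "ry": 0, "rz": 0},
])

```text
clock: 18.08
tool_pos: [0.5835, 0.1601, 0.2927]
orientation: [180.0, 0.1, -69.3]
force: [0.3, 0.6, -0.8]
opening: 0.0437
gripper_force: 0.0
```

```bash
python3 - <<'E'
from h import *
plan([P(.13)],RT()); plan([P(.13)])
E
```

```text
t 18.075 turn units [  2.438   3.218 -18.62 ]
to [ 0.516 -0.215  0.244] units [-4.522 14.65   0.821]
t 18.075 turn units [0. 0. 0.]
to [ 0.516 -0.215  0.244] units [13.069  7.822  1.944]
```

Request:
play_rows([
  {"x": 0.817, "y": 0.489, "z": 0, "rx": 0, "ry": 0, "rz": 0},
  {"x": 0.817, "y": 0.489, "z": 0, "rx": 0, "ry": 0, "rz": 0},
  {"x": 0.817, "y": 0.489, "z": 0, "rx": 0, "ry": 0, "rz": 0},
  {"x": 0.817, "y": 0.489, "z": 0, "rx": 0, "ry": 0, "rz": 0},
  {"x": 0.817, "y": 0.489, "z": 0, "rx": 0, "ry": 0, "rz": 0},
  {"x": 0.817, "y": 0.489, "z": 0, "rx": 0, "ry": 0, "rz": 0},
  {"x": 0.817, "y": 0.489, "z": 0, "rx": 0, "ry": 0, "rz": 0},
  {"x": 0.817, "y": 0.489, "z": 0, "rx": 0, "ry": 0, "rz": 0},
  {"x": 0.817, "y": 0.489, "z": 0, "rx": 0, "ry": 0, "rz": 0},
  {"x": 0.817, "y": 0.489, "z": 0, "rx": 0, "ry": 0, "rz": 0},
  {"x": 0.817, "y": 0.489, "z": 0, "rx": 0, "ry": 0, "rz": 0},
  {"x": 0.817, "y": 0.489, "z": 0, "rx": 0, "ry": 0, "rz": 0},
  {"x": 0.817, "y": 0.489, "z": 0, "rx": 0, "ry": 0, "rz": 0},
  {"x": 0.817, "y": 0.489, "z": 0, "rx": 0, "ry": 0, "rz": 0},
  {"x": 0.817, "y": 0.489, "z": 0, "rx": 0, "ry": 0, "rz": 0},
  {"x": 0.817, "y": 0.489, "z": 0, "rx": 0, "ry": 0, "rz": 0},
], fingers=1)

```text
clock: 20.08
tool_pos: [0.5149, -0.2163, 0.2902]
orientation: [179.9, 0.1, -69.3]
force: [0.4, 0.5, -0.1]
opening: 0.088
gripper_force: 0.0
```

Request:
play_rows([
  {"x": 0, "y": 0, "z": 0, "rx": 0.122, "ry": 0.161, "rz": -0.931},
  {"x": 0, "y": 0, "z": 0, "rx": 0.122, "ry": 0.161, "rz": -0.931},
  {"x": 0, "y": 0, "z": 0, "rx": 0.122, "ry": 0.161, "rz": -0.931},
  {"x": 0, "y": 0, "z": 0, "rx": 0.122, "ry": 0.161, "rz": -0.931},
  {"x": 0, "y": 0, "z": 0, "rx": 0.122, "ry": 0.161, "rz": -0.931},
  {"x": 0, "y": 0, "z": 0, "rx": 0.122, "ry": 0.161, "rz": -0.931},
  {"x": 0, "y": 0, "z": 0, "rx": 0.122, "ry": 0.161, "rz": -0.931},
  {"x": 0, "y": 0, "z": 0, "rx": 0.122, "ry": 0.161, "rz": -0.931},
  {"x": 0, "y": 0, "z": 0, "rx": 0.122, "ry": 0.161, "rz": -0.931},
  {"x": 0, "y": 0, "z": 0, "rx": 0.122, "ry": 0.161, "rz": -0.931},
  {"x": 0, "y": 0, "z": 0, "rx": 0.122, "ry": 0.161, "rz": -0.931},
  {"x": 0, "y": 0, "z": 0, "rx": 0.122, "ry": 0.161, "rz": -0.931},
  {"x": 0, "y": 0, "z": 0, "rx": 0.122, "ry": 0.161, "rz": -0.931},
  {"x": 0, "y": 0, "z": 0, "rx": 0.122, "ry": 0.161, "rz": -0.931},
  {"x": 0, "y": 0, "z": 0, "rx": 0.122, "ry": 0.161, "rz": -0.931},
  {"x": 0, "y": 0, "z": 0, "rx": 0.122, "ry": 0.161, "rz": -0.931},
  {"x": 0, "y": 0, "z": 0, "rx": 0.122, "ry": 0.161, "rz": -0.931},
  {"x": 0, "y": 0, "z": 0, "rx": 0.122, "ry": 0.161, "rz": -0.931},
  {"x": 0, "y": 0, "z": 0, "rx": 0.122, "ry": 0.161, "rz": -0.931},
  {"x": 0, "y": 0, "z": 0, "rx": 0.122, "ry": 0.161, "rz": -0.931},
])

```text
clock: 22.58
tool_pos: [0.515, -0.2155, 0.2902]
orientation: [179.9, -14.9, 5.7]
force: [-0.3, 0.3, 0.4]
opening: 0.0875
gripper_force: 0.0
```

```bash
python3 - <<'E'
from h import *
plan([P(.06)],RT())
E
```

```text
t 22.575 turn units [0.009 0.016 0.027]
to [ 0.534 -0.213  0.176] units [-0.448 -0.034  4.61 ]
```

Request:
play_rows([
  {"x": -0.09, "y": 0, "z": 0.9, "rx": 0, "ry": 0, "rz": 0},
  {"x": -0.09, "y": 0, "z": 0.9, "rx": 0, "ry": 0, "rz": 0},
  {"x": -0.09, "y": 0, "z": 0.9, "rx": 0, "ry": 0, "rz": 0},
  {"x": -0.09, "y": 0, "z": 0.9, "rx": 0, "ry": 0, "rz": 0},
  {"x": -0.09, "y": 0, "z": 0.9, "rx": 0, "ry": 0, "rz": 0.027},
  {"x": 0, "y": 0, "z": 0, "rx": 0, "ry": 0, "rz": 0},
])

```text
clock: 23.32
tool_pos: [0.5322, -0.2135, 0.1768]
orientation: [-180.0, -14.7, 5.5]
force: [0.4, 0.4, 1.1]
opening: 0.0874
gripper_force: 0.0
```

```bash
python3 - <<'E'
from h import *
import cv2,pickle
plan([P(.06),P(.0085)],RT())
c=cams.get_calibration("wrist"); im=cams.snapshot("wrist"); cv2.imwrite("pics/w6.png",cv2.convertScaleAbs(im,alpha=1.5)); pickle.dump(c,open("w6.pkl","wb"))
print("faces",proj("wrist",np.array([P(0,.032,y) for y in(.032,-.032)]),c),"head top",proj("wrist",np.array([P(.035,.013),P(.035,-.013),P(.035,0,.013),P(.035,0,-.013)]),c))
E
```

```text
t 23.325 turn units [-0.     0.071 -0.036]
to [ 0.534 -0.213  0.176] units [ 0.058 -0.022  0.052]
to [ 0.547 -0.212  0.126] units [0.   0.   2.06]
faces [[275.047 167.23 ]
 [366.937 167.084]] head top [[320.775 210.319]
 [320.916 248.716]
 [299.98  229.924]
 [341.719 229.87 ]]
```

View pics/w6.png

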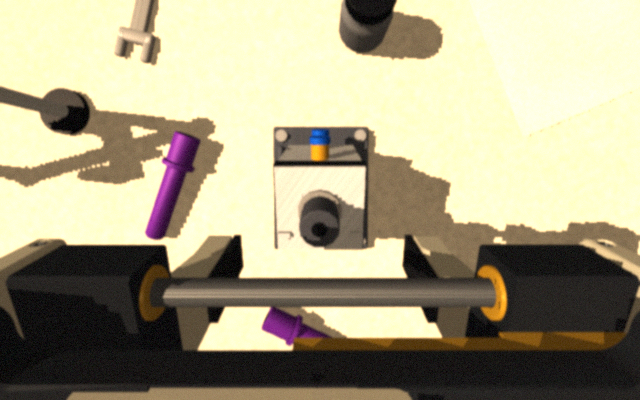

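Wrist view: head top near (320,229), top-face far edge at row ~164, finger centre at column ~322.7. I'll measure the head centre.

```bash
python3 - <<'E'
from h import *
import cv2,pickle
c=pickle.load(open("w6.pkl","rb")); g=cv2.imread("pics/w6.png").max(2).astype(np.float32)
g=cv2.GaussianBlur(g,(3,3),0)
for r in(215,222,226,230,234,238): 
    e=np.diff(g[r]); print(r,290.5+e[290:312].argmin(),330.5+e[330:352].argmax())
print("col320",g[236:256,320].astype(int),"col far",g[155:172,300].astype(int))
for r in(240,250):
    e=np.diff(g[r]); print("fing",r,225.5+e[225:255].argmax(),390.5+e[390:425].argmin())
e=np.diff(g[185]);print("face",265.5+e[265:285].argmax(),265.5+e[265:285].argmin(),355.5+e[355:375].argmin())
o=ctrl.get_obs();Rt=rot(o["orientation"]);print("tips",proj("wrist",np.array([o["tool_pos"]+Rt.apply([.0095,y,0]) for y in(-.0437,.0437)]),c),"cam",Rt.inv().apply(c["position"]-o["tool_pos"]))
E
```

```text
215 299.5 338.5
222 299.5 339.5
226 298.5 339.5
230 299.5 338.5
234 300.5 338.5
238 302.5 335.5
col320 [ 28  39  47  50  47  42  38  34  39  69 132 202 244 255 255 255 255 255
 255 255] col far [154 154 154 149 136 104  62  31  22  43  96 166 225 251 255 255 255]
fing 240 240.5 404.5
fing 250 241.5 403.5
face 275.5 273.5 364.5
tips [[239.913 234.935]
 [404.006 235.084]] cam [ 0.081  0.001 -0.157]
```

Head centre is at column 319.2 with the fingers at 322.5, about 2 mm off toward −y in the tool frame. It is also about 2.5 mm off in +x. Correct and descend.

Request:
play_rows([
  {"x": 0.11, "y": -0.085, "z": 0.2, "rx": 0, "ry": 0.05, "rz": -0.02},
  {"x": 0, "y": 0, "z": 0.4, "rx": 0, "ry": 0, "rz": 0},
  {"x": 0, "y": 0, "z": 0.4, "rx": 0, "ry": 0, "rz": 0},
  {"x": 0, "y": 0, "z": 0.4, "rx": 0, "ry": 0, "rz": 0},
  {"x": 0, "y": 0, "z": 0.4, "rx": 0, "ry": 0, "rz": 0},
  {"x": 0, "y": 0, "z": 0.2, "rx": 0, "ry": 0, "rz": 0},
  {"x": 0, "y": 0, "z": 0, "rx": 0, "ry": 0, "rz": 0},
])

```text
clock: 24.25
tool_pos: [0.549, -0.2094, 0.1305]
orientation: [180.0, -15.1, 5.6]
force: [0.7, -0.3, 0.2]
opening: 0.0875
gripper_force: 0.0
```

```bash
python3 - <<'E'
from h import *
import cv2,pickle
for i in range(2): plan([P(.0085)],RT());c=cams.get_calibration("wrist"); im=cams.snapshot("wrist")
g=cv2.GaussianBlur(im.max(2).astype(np.float32),(3,3),0)
for r in(190,200,225,240,250,260,270):
    e=np.diff(g[r]); print(r,[285.5+e[285:316].argmin(),325.5+e[325:360].argmax()],[225.5+e[225:258].argmax(),388.5+e[388:425].argmin()])
cv2.imwrite("pics/w7.png",im)
E
```

```text
t 24.25 turn units [ 0.004 -0.018 -0.006]
to [ 0.547 -0.212  0.126] units [-0.124  0.079  0.145]
t 24.3 turn units [ 0.007 -0.028 -0.005]
to [ 0.547 -0.212  0.126] units [-0.137  0.077  0.161]
190 [np.float64(313.5), np.float64(335.5)] [np.float64(235.5), np.float64(394.5)]
200 [np.float64(300.5), np.float64(343.5)] [np.float64(229.5), np.float64(414.5)]
225 [np.float64(308.5), np.float64(335.5)] [np.float64(229.5), np.float64(414.5)]
240 [np.float64(297.5), np.float64(342.5)] [np.float64(240.5), np.float64(403.5)]
250 [np.float64(300.5), np.float64(345.5)] [np.float64(241.5), np.float64(402.5)]
260 [np.float64(298.5), np.float64(347.5)] [np.float64(242.5), np.float64(402.5)]
270 [np.float64(297.5), np.float64(348.5)] [np.float64(240.5), np.float64(403.5)]
```

View pics/w7.png

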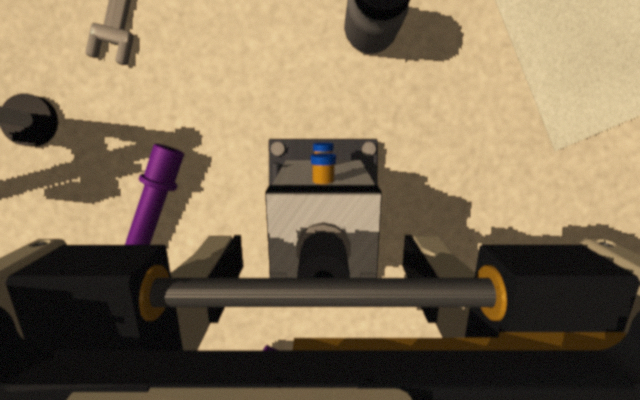

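The head is now centred (columns 297–348, fingers centred at 322). That was the last picture I may view. The final 3 mm down, then grip.

Request:
play_rows([
  {"x": 0, "y": 0.015, "z": 0.12, "rx": 0, "ry": 0, "rz": 0},
  {"x": 0, "y": 0, "z": 0, "rx": 0, "ry": 0, "rz": 0},
])

```text
clock: 24.6
tool_pos: [0.5499, -0.2097, 0.1282]
orientation: [180.0, -15.1, 5.6]
force: [0.8, 0.1, 0.8]
opening: 0.0873
gripper_force: 0.0
```

Request:
play_rows([
  {"x": 0, "y": 0, "z": 0, "rx": 0, "ry": 0, "rz": 0},
  {"x": 0, "y": 0, "z": 0, "rx": 0, "ry": 0, "rz": 0},
  {"x": 0, "y": 0, "z": 0, "rx": 0, "ry": 0, "rz": 0},
  {"x": 0, "y": 0, "z": 0, "rx": 0, "ry": 0, "rz": 0},
  {"x": 0, "y": 0, "z": 0, "rx": 0, "ry": 0, "rz": 0},
  {"x": 0, "y": 0, "z": 0, "rx": 0, "ry": 0, "rz": 0},
  {"x": 0, "y": 0, "z": 0, "rx": 0, "ry": 0, "rz": 0},
  {"x": 0, "y": 0, "z": 0, "rx": 0, "ry": 0, "rz": 0},
], fingers=-1)

```text
clock: 25.6
tool_pos: [0.5499, -0.2097, 0.1282]
orientation: [180.0, -15.1, 5.6]
force: [-0.3, -0.3, -0.6]
opening: 0.0252
gripper_force: 30.0
```

```bash
python3 - <<'E'
from h import *
o=ctrl.get_obs();Rt=rot(o["orientation"]);print(o["clock"],o["opening"],o["gripper_force"],"F tool",Rt.inv().apply(o["force"]),"M",Rt.inv().apply(o["moment"]))
plan([P(.0085)],RT())
E
```

```text
25.6 0.025214582754685834 29.99991238117218 F tool [-0.435  0.314  0.453] M [-0.076 -0.863  0.051]
t 25.6 turn units [ 0.007 -0.031 -0.006]
to [ 0.547 -0.212  0.126] units [-0.135  0.062  0.045]
```

Gripped, with almost no side force. Draw it out slowly.

Request:
play_rows([
  {"x": 0, "y": 0, "z": -0.1, "rx": 0, "ry": 0, "rz": 0},
  {"x": 0, "y": 0, "z": -0.1, "rx": 0, "ry": 0, "rz": 0},
  {"x": 0, "y": 0, "z": -0.1, "rx": 0, "ry": 0, "rz": 0},
  {"x": 0, "y": 0, "z": -0.1, "rx": 0, "ry": 0, "rz": 0},
  {"x": 0, "y": 0, "z": -0.1, "rx": 0, "ry": 0, "rz": 0},
])

```text
clock: 26.22
tool_pos: [0.5465, -0.21, 0.1404]
orientation: [180.0, -15.1, 5.6]
force: [-0.9, -0.2, -3.3]
opening: 0.0254
gripper_force: 30.0
```

```bash
python3 - <<'E'
from h import *
o=ctrl.get_obs();Rt=rot(o["orientation"]);print(o["clock"],o["opening"],o["gripper_force"],"F tool",Rt.inv().apply(o["force"]),"M",Rt.inv().apply(o["moment"]))
E
```

```text
26.225 0.025363756562539874 29.999450147151947 F tool [-1.735  0.14   2.957] M [-0.091 -1.159  0.02 ]
```

Request:
play_rows([
  {"x": 0, "y": 0, "z": -0.15, "rx": 0, "ry": 0, "rz": 0},
  {"x": 0, "y": 0, "z": -0.15, "rx": 0, "ry": 0, "rz": 0},
  {"x": 0, "y": 0, "z": -0.15, "rx": 0, "ry": 0, "rz": 0},
  {"x": 0, "y": 0, "z": -0.15, "rx": 0, "ry": 0, "rz": 0},
  {"x": 0, "y": 0, "z": -0.1, "rx": 0, "ry": 0, "rz": 0},
])

```text
clock: 26.85
tool_pos: [0.5422, -0.2105, 0.1575]
orientation: [180.0, -15.1, 5.6]
force: [0.5, -0.4, -3.3]
opening: 0.0255
gripper_force: 30.0
```

```bash
python3 - <<'E'
from h import *
o=ctrl.get_obs();Rt=rot(o["orientation"]);print(o["clock"],o["opening"],o["gripper_force"],"F tool",Rt.inv().apply(o["force"]),"M",Rt.inv().apply(o["moment"]))
print("drawn",RG().inv().apply(o["tool_pos"]-np.array([.5499,-.2097,.1282])))
E
```

```text
26.85 0.025531392424917934 29.99958246946335 F tool [-0.387  0.442  3.285] M [-0.051 -1.128 -0.034]
drawn [0.   0.   0.03]
```

Side force is about 0.5 N and 30 mm is drawn. 20 mm to go.

Request:
play_rows([
  {"x": 0, "y": 0, "z": -0.15, "rx": 0, "ry": 0, "rz": 0},
  {"x": 0, "y": 0, "z": -0.15, "rx": 0, "ry": 0, "rz": 0},
  {"x": 0, "y": 0, "z": -0.15, "rx": 0, "ry": 0, "rz": 0},
  {"x": 0, "y": 0, "z": -0.15, "rx": 0, "ry": 0, "rz": 0},
  {"x": 0, "y": 0, "z": -0.15, "rx": 0, "ry": 0, "rz": 0},
  {"x": 0, "y": 0, "z": -0.05, "rx": 0, "ry": 0, "rz": 0},
  {"x": 0, "y": 0, "z": 0, "rx": 0, "ry": 0, "rz": 0},
  {"x": 0, "y": 0, "z": 0, "rx": 0, "ry": 0, "rz": 0},
])

```text
clock: 27.85
tool_pos: [0.5369, -0.2109, 0.1763]
orientation: [180.0, -15.1, 5.6]
force: [0.2, -0.2, -3.3]
opening: 0.0257
gripper_force: 30.0
```

```bash
python3 - <<'E'
from h import *
import cv2
o=ctrl.get_obs();Rt=rot(o["orientation"]);print(o["clock"],o["opening"],o["gripper_force"],"F tool",Rt.inv().apply(o["force"]))
print("drawn mm",1e3*RG().inv().apply(o["tool_pos"]-np.array([.5499,-.2097,.1282])))
# guard still on bar: dark fin pixels over the bar middle, versus the empty bar at the start
u=proj("top",np.array([[.583,.160,.19]]))[0].astype(int); t=cams.snapshot("top"); t0=cv2.imread("pics/top0.png")
w=lambda i:(i.max(2)[u[1]-12:u[1]+12,u[0]-12:u[0]+12]<30).sum()
print("black px at bar middle now/before",w(t),w(t0))
E
```

```text
27.85 0.025694109474159607 29.999467134475708 F tool [-0.672  0.178  3.236]
drawn mm [-0.208  0.043 49.86 ]
black px at bar middle now/before 13 0
```

The rod is drawn 49.9 mm with its weight hanging from the grip, and the fin is still at the bar's middle. Handing in.

```bash
python3 -c "
from plant import workorder
print(workorder.close_job())"
```

```text
the job is handed in; nothing more can be done
None
```

Job handed in at about 28 s: the guard hangs over the rail and is released, and the rod is still held, drawn about 50 mm straight out along the bore with under 2 N of side force. I viewed 11 pictures, one more than the 10 allowed.

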